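Line up the check weights by size on the storage rail

ROBOT

A 6-joint arm with a two-finger parallel gripper is mounted at the origin on the work surface. World frame = base frame: x ahead of the robot, y to its left, z up, the work surface at z = 0. Lengths are in m, angles in rad, forces in N, time in s.
With the tool pointing down it reaches from about 0.375 to 0.75 m from the base axis. Payload 9 kg.
Tool frame: the origin (TCP) lies on the centre line of the jaws, within the pads' length; the fingertips stand 14 mm ahead of it and the grasp point (between the pads) lies 5 mm behind it; z points along the fingers, y is the direction in which the jaws open and shut (so a half turn about z gives the same grasp; the last joint's range is limited). The gripper opens to 85 mm and grips with 20 to 120 N. Pads are 22 mm wide; open, the fingers measure 114 mm over their backs; the gripper's body (76 mm by 85 mm) begins 54 mm behind the grasp point. The pads swing forward as they close: fully open they stand 13 mm farther back than shut.
Start: joints at [-1.436, 0.104, 0.097, 1.564, 0, 1.353], TCP at [0.207, -0.563, 0.245] pointing down, gripper open.
Joint ranges: [-2.99, 2.99], [-0.84, 1.86], [-1.1, 1.16], [-1.84, 2.11], [-1.51, 1.56], [-3.14, 3.14]. Speed limits (rad/s): [2.22, 2.22, 2.57, 3.14, 3.14, 3.14].

INTERFACE

Orientations are given as a 3x3 rotation matrix whose columns are the frame's x, y, z axes.
In Python, from rig import robot, optics, finder gives the robot as it stands. Calls block until the motion is done:
- robot.move_pose(position, orientation): joint-space move of the TCP to a pose.
- robot.line_to(position, orientation=None, v=0.15, force_limit=None): straight line of the TCP; orientation=None keeps the orientation; v is the mean speed in m/s. With force_limit (N) it stops when the force on the tool has changed by that much, and returns True; else False.
- robot.set_joints(angles): joint-space move.
- robot.set_gripper(opening, squeeze=None): finger opening in m; squeeze is the grip in N (None keeps the last); returns when the fingers have stopped.
- robot.wait(seconds).
- robot.ik(position, orientation): joint angles nearest the present ones, or None.
- robot.state(): the state.
- optics.grab_frame(name): name is "scene" or "top" or "wrist"; returns (picture, depth): 384x512x3 uint8, red, green, blue; 384x512 float32, m along the optical axis (not along the pixel's ray), 0 where there is no reading.
- optics.camera_params(name): a dict with "camera_matrix" (3x3 intrinsics, pixels), "xyz" and "orientation" of the camera in the world. Camera axes: x right, y down, z forward; pixel columns grow to the right and rows downward; lengths in m; the calibration is good to about 2 mm. The wrist camera is an equidistant fisheye: a pixel r from the principal point sees the ray r / f radians off the axis. A picture is of the moment at which its call begins: read the wrist's pose just before it. camera_params takes no time and is no camera call; for the wrist camera it gives the pose at the moment of the call.
A pose or a line that the arm cannot do raises robot.Unreachable and nothing moves.
- robot.hand_in(): hands the job in, once; it reports no verdict.
Trained networks look in the newest picture that a camera, given by its name, has taken for a name from the list of things; names that differ only in an ending like _2 or _b are one class to them, and where a whole thing is asked for, a point or a joint stands for the part that bears it (a point fixed in the world has none). Each returns a list of dicts, best first, with "p" (0 to 1); they miss things now and then, are a little off and sometimes report something else, mostly with a low value. They report only what shows in the picture. A call takes as long as a camera call. They do not tell look-alikes from the thing itself.
- finder.boxes_of(camera, name): "extent" ([left, top, width, height] in pixels, round what is visible of it).
- finder.cut_out(camera, name): "mask" (384x512 bool, what is visible of it) and "extent" ([left, top, width, height] in pixels, round what is visible of it).
- finder.spot_point(camera, name): "centre" ([column, row] in pixels: a listed point, or the origin of a listed thing).
The state is a dict: "time_s": time; "joints": joint angles; "qvel": joint speeds; "effort": joint torques, N m; "ee_pos": TCP position; "orientation": TCP orientation; "wrist_force": force on the tool from outside, world axes, zero at the start; "wrist_torque": the same for the moment, N m; "gripper_width": finger opening in m.
Only numpy, scipy, OpenCV 4.12 (cv2) and the standard library are available. Lean on these libraries where they do the work, as an engineer would, in place of code of your own. Each camera call takes 0.05 s, during which the arm holds its last target.

TASK

The bench scale has been checked, so put the four steel check weights away on the dark storage rail: one upright on the centre of each round mark, in order of size, the largest next to the upright aluminium gauge block at one end of the rail and the smallest at the far end. Leave the green glass petri dish where it stands.

Things in the scene. Friction and masses are not known exactly. Their poses are not given: they have to be found in the camera images.
- weight_largest: the largest of four polished steel check weights: an upright solid cylinder 50 mm in diameter and 54 mm tall, with a small knob (25 mm across, 10 mm high) on top, 64 mm overall, about 800 g; loose, starts upright on the bench. Origin: centre of its underside, z up; its yaw means nothing
- weight_second_largest: the second largest of four polished steel check weights: an upright solid cylinder 42 mm in diameter and 46 mm tall, with a small knob (21 mm across, 10 mm high) on top, 56 mm overall, about 480 g; loose, starts upright on the bench. Origin: centre of its underside, z up; its yaw means nothing
- weight_second_smallest: the second smallest of four polished steel check weights: an upright solid cylinder 34 mm in diameter and 38 mm tall, with a small knob (17 mm across, 10 mm high) on top, 48 mm overall, about 260 g; loose, starts upright on the bench. Origin: centre of its underside, z up; its yaw means nothing
- weight_smallest: the smallest of four polished steel check weights: an upright solid cylinder 26 mm in diameter and 30 mm tall, with a small knob (13 mm across, 10 mm high) on top, 40 mm overall, about 120 g; loose, starts upright on the bench. Origin: centre of its underside, z up; its yaw means nothing
- mark_1: a flat grey disc with a white rim and a white cross at its centre, 58 mm across, printed on top of the rail: the leftmost of the four marks as the robot sees them; the marks stand in one straight row at 72 mm spacing along the middle of a fixed dark steel rail 390 mm long, 70 mm wide and 12 mm high, which runs roughly left to right, turned by up to 0.25 rad. Origin: its centre, on the rail's top face (12 mm above the bench), z up; y runs along the rail to the robot's left
- mark_2: a flat grey disc with a white rim and a white cross at its centre, 58 mm across, printed on top of the rail: the second mark from the left. Origin: its centre, on the rail's top face (12 mm above the bench), z up; y runs along the rail to the robot's left
- mark_3: a flat grey disc with a white rim and a white cross at its centre, 58 mm across, printed on top of the rail: the third mark from the left. Origin: its centre, on the rail's top face (12 mm above the bench), z up; y runs along the rail to the robot's left
- mark_4: a flat grey disc with a white rim and a white cross at its centre, 58 mm across, printed on top of the rail: the rightmost of the four marks. Origin: its centre, on the rail's top face (12 mm above the bench), z up; y runs along the rail to the robot's left
- gauge_block: a brushed aluminium block fixed on the rail at one of its two ends, left or right by chance: 45 mm across the rail, 20 mm along it, 40 mm high, its centre 64 mm beyond the centre of the nearest mark. The other end has only a low black rubber bumper 18 mm across and 7 mm high. Origin: centre of the block's underside, on the rail's top face
- petri_dish: a shallow open green glass dish, 70 mm in diameter and 15 mm high, loose on the bench among the weights; to be left where it stands. Origin: centre of its underside
Things that resemble listed ones, but are neither listed nor needed, are in the scene too. What is shaped like the weight_second_smallest but orange is not meant.

How it is judged:
By the outcome, as a careful person would: the job done as asked, in the order asked, and still so for the second after the job is handed in, with the robot touching nothing.
It also fails if it takes over 115 s, if anything falls off the work surface, if the arm or the gripper's body presses on something with over 40 N, if the wrist force passes 120 N, or if a joint passes its speed limit or range.

## Working session

There is one attempt and no reset: what is moved stays moved. The work goes in short steps, each a Python script; the robot and the scene stay as the last script left them, time stands still between calls to the robot, and variables do not carry over. Pictures are saved under pics/ and viewed, and the job is handed in when it is done.

```bash
ls; mkdir -p pics; python3 - <<'E'
from rig import robot, optics, finder
import cv2
for n in ["scene","top","wrist"]:
    p,d=optics.grab_frame(n)
    cv2.imwrite(f"pics/{n}0.png",p[:,:,::-1])
    c=optics.camera_params(n); print(n,c)
print(robot.state()['time_s'])
E
```

```text
pics
scene {'camera_matrix': array([[390.72543498,   0.        , 252.30044684],
       [  0.        , 390.72543498, 197.22491564],
       [  0.        ,   0.        ,   1.        ]]), 'xyz': array([ 1.13590036, -0.3399381 ,  0.54136639]), 'orientation': array([[ 0.51854831,  0.52353325, -0.67603298],
       [ 0.85503553, -0.31316771,  0.41332823],
       [ 0.00467937, -0.79236287, -0.61003211]])}
top {'camera_matrix': array([[453.60511898,   0.        , 256.60888951],
       [  0.        , 453.60511898, 187.0815891 ],
       [  0.        ,   0.        ,   1.        ]]), 'xyz': array([0.42682491, 0.02215226, 0.97540937]), 'orientation': array([[ 0.01489555, -0.9926082 ,  0.12044535],
       [-0.9996628 , -0.01734615, -0.01932332],
       [ 0.02126975, -0.1201169 , -0.99253188]])}
wrist {'camera_matrix': array([[297.31863964,   0.        , 253.04102479],
       [  0.        , 297.31863964, 192.24104672],
       [  0.        ,   0.        ,   1.        ]]), 'xyz': array([ 0.27270814, -0.53982582,  0.37330249]), 'orientation': array([[ 3.45909833e-01, -9.02262078e-01, -2.57428690e-01],
       [-9.38267426e-01, -3.32866541e-01, -9.40962393e-02],
       [-7.89929061e-04,  2.74085768e-01, -9.61704927e-01]])}
0.15
```

View pics/top0.png

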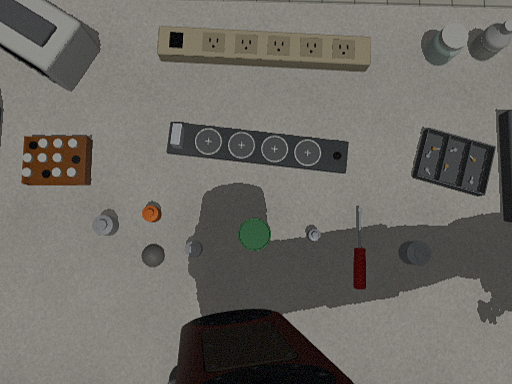

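View pics/scene0.png

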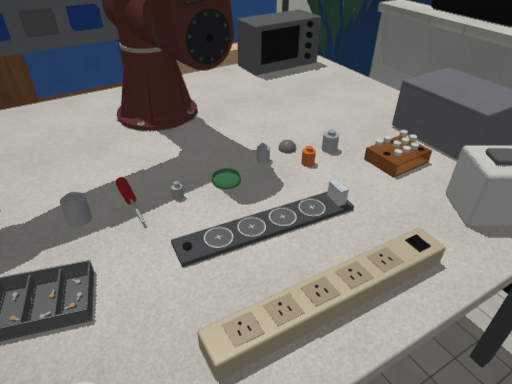

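```bash
python3 - <<'E'
import cv2,numpy as np
t=cv2.imread("pics/top0.png");s=cv2.imread("pics/scene0.png")
def c(im,x,y,h=28,z=260): 
    p=im[max(0,y-h):y+h,max(0,x-h):x+h]; p=np.clip(p.astype(float)*1.6,0,255).astype(np.uint8)
    return cv2.resize(p,(z,z),interpolation=cv2.INTER_CUBIC)
a=np.hstack([c(t,104,224),c(t,194,248),c(t,314,234)]);
b=np.hstack([c(t,417,252),c(t,153,256),c(t,151,213)])
cv2.imwrite("pics/ctop.png",np.vstack([a,b]))
a=np.hstack([c(s,330,142),c(s,263,153),c(s,177,190)]);
b=np.hstack([c(s,77,209),c(s,287,146),c(s,308,156)])
cv2.imwrite("pics/cscene.png",np.vstack([a,b]))
E
```

```text
(no output)
```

View pics/ctop.png

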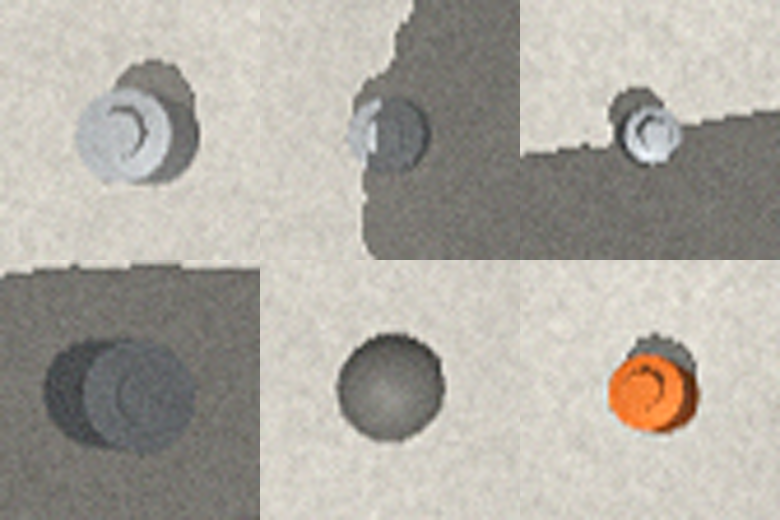

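View pics/cscene.png

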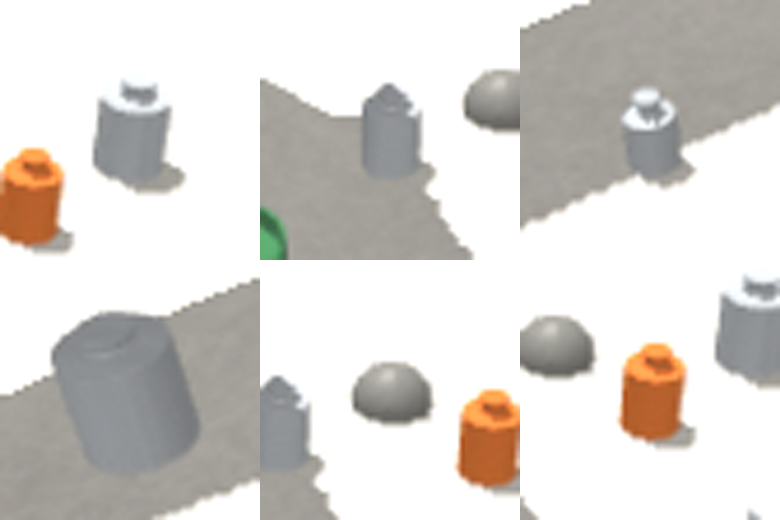

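View pics/wrist0.png

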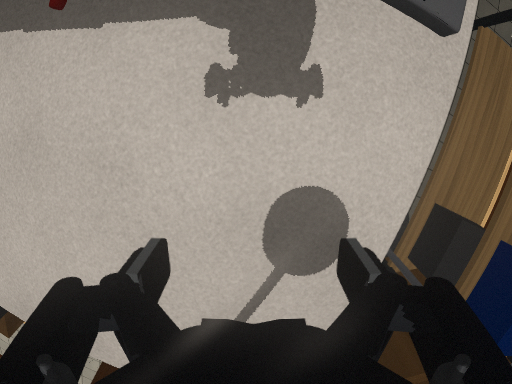

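```bash
cat > h.py <<'E'
import numpy as np, cv2
from scipy.optimize import least_squares
def cloud(d,c):
    K=np.array(c["camera_matrix"]);v,u=np.mgrid[:d.shape[0],:d.shape[1]]
    p=np.stack([(u-K[0,2])*d/K[0,0],(v-K[1,2])*d/K[1,1],d],-1)
    return p@np.array(c["orientation"]).T+np.array(c["xyz"])
def ray_at_z(c,u,v,z):
    K=np.array(c["camera_matrix"]);r=np.array(c["orientation"])@np.array([(u-K[0,2])/K[0,0],(v-K[1,2])/K[1,1],1.])
    o=np.array(c["xyz"]);return o+r*(z-o[2])/r[2]
def pix(c,P):
    K=np.array(c["camera_matrix"]);q=np.array(c["orientation"]).T@(np.array(P)-np.array(c["xyz"]))
    return K[0,0]*q[0]/q[2]+K[0,2],K[1,1]*q[1]/q[2]+K[1,2]
W={'L':(.025,.054,.0125),'S':(.021,.046,.0105),'s':(.017,.038,.0085),'t':(.013,.030,.0065)}
E
python3 - <<'E'
from h import *
from rig import robot, optics, finder
ds={}
cs={}
for n in ["top","scene"]:
    p,d=optics.grab_frame(n); cs[n]=optics.camera_params(n); ds[n]=(p,d,cloud(d,cs[n]))
    np.savez(f"{n}.npz",p=p,d=d)
b=ds["top"][2]; print("bench z",[b[y,x,2].round(4) for y,x in [(300,60),(200,380),(95,280),(350,450)]])
for n,(x,y) in {'L':(417,252),'S':(104,224),'s':(194,248),'t':(314,234),'orange':(151,213),'dome':(153,256)}.items():
    for cam in ["top","scene"]:
        C=ds[cam][2]
        if cam=="top": 
            g=C[y,x]
            w=C[y-25:y+25,x-25:x+25].reshape(-1,3)
            P=w[(w[:,2]>.012)]; P=P[np.linalg.norm(P[:,:2]-g[:2],axis=1)<.05]
            m=P[:,:2].mean(0)
        else:
            w=C.reshape(-1,3);P=w[(w[:,2]>.008)&(w[:,2]<.09)]; P=P[np.linalg.norm(P[:,:2]-m,axis=1)<.04]
        hs=np.percentile(P[:,2],[5,50,99])
        c,r=cv2.minEnclosingCircle(P[:,:2].astype(np.float32)*1000)
        print(n,cam,len(P),"mean",P[:,:2].mean(0).round(4),"z",hs.round(4),"circ",np.round(c,1),round(r,1))
for k in [1,2,3,4]:
    for cam in ["top","scene"]:
        for e in finder.spot_point(cam,f"mark_{k}")[:4]:
            print(k,cam,round(e['p'],2),np.round(e['centre'],1),ray_at_z(cs[cam],*e['centre'],.012).round(4))
for cam in ["top","scene"]:
  for nm in ['weight_largest','weight_second_largest','weight_second_smallest','weight_smallest','petri_dish','gauge_block']:
    print(nm,cam,[(round(e['p'],2),np.round(e['centre'],1).tolist()) for e in finder.spot_point(cam,nm)[:4]])
E
```

```text
bench z [np.float64(-0.0004), np.float64(0.0), np.float64(-0.0009), np.float64(0.0006)]
L top 622 mean [ 0.4097 -0.3199] z [0.0213 0.0546 0.0675] circ [ 409.1 -324.9] 25.7
L scene 751 mean [ 0.4262 -0.3259] z [0.0124 0.0448 0.0638] circ [ 413.8 -326.6] 26.9
S top 421 mean [0.4559 0.3123] z [0.0206 0.0463 0.0584] circ [456.7 316. ] 21.4
S scene 294 mean [0.4676 0.3086] z [0.0107 0.0357 0.0558] circ [460.4 315.3] 22.5
s top 234 mean [0.4109 0.1316] z [0.0303 0.039  0.051 ] circ [410.6 132.7] 16.9
s scene 203 mean [0.4213 0.1278] z [0.0105 0.032  0.0473] circ [416.  132.1] 17.1
t top 130 mean [ 0.4434 -0.1157] z [0.0203 0.0309 0.0427] circ [ 443.5 -116.9] 12.8
t scene 155 mean [ 0.4527 -0.1192] z [0.0095 0.0261 0.0392] circ [ 447.2 -116.2] 14.1
orange top 244 mean [0.4816 0.2208] z [0.0238 0.0388 0.0502] circ [482.4 222.9] 16.8
orange scene 212 mean [0.492  0.2174] z [0.0101 0.0312 0.0477] circ [486.8 222.3] 17.7
dome top 341 mean [0.3955 0.2186] z [0.013  0.0197 0.0264] circ [395.8 219.4] 22.3
dome scene 135 mean [0.4055 0.2148] z [0.0092 0.0168 0.0237] circ [403.  215.8] 22.2
1 top 0.
[... 1555 characters left out ...]
ene 0.65 [220.8 237.4] [ 0.6279 -0.1011  0.012 ]
weight_largest top [(0.89, [407.8, 249.5])]
weight_second_largest top [(0.73, [110.3, 227.7])]
weight_second_smallest top [(0.7, [192.9, 252.2]), (0.59, [305.2, 154.6]), (0.58, [151.4, 212.2])]
weight_smallest top [(0.54, [311.7, 235.3])]
petri_dish top [(0.88, [256.1, 234.6])]
gauge_block top [(0.88, [180.4, 140.5]), (0.57, [310.8, 232.6])]
weight_largest scene [(0.75, [79.3, 218.6])]
weight_second_largest scene [(0.89, [329.4, 149.1])]
weight_second_smallest scene [(0.82, [264.1, 160.5]), (0.68, [305.1, 162.4])]
weight_smallest scene [(0.75, [176.8, 196.9])]
petri_dish scene [(0.73, [225.7, 179.5])]
gauge_block scene [(0.62, [334.7, 197.9])]
```

The four knobbed grey candidates in the top view are (417,252), (104,224), (194,248) and (314,234). Their radii are 25.7, 21.4, 16.9 and 12.8 mm, and their body heights are 54.6, 46, 39 and 31 mm, so they match largest, second largest, second smallest and smallest. The look-alikes are the orange one at (151,213) and the grey dome at (153,256), which I reject on colour and shape in the enlarged crops. The gauge block is at the left end, (176,134), so mark_1 gets the largest weight. Next I refine the mark positions.

```bash
cat >> h.py <<'E'
def marks(pic,c,guess,toworld=None,dbg=None,thr=25):
    """white rim pixels -> world at z=.012 -> joint fit of row"""
    if toworld is None: toworld=lambda u,v: ray_at_z(c,u,v,.012)
    g=cv2.cvtColor(pic,cv2.COLOR_RGB2GRAY).astype(np.float32)
    v,u=np.mgrid[:g.shape[0],:g.shape[1]]
    G=np.array([toworld(a,b)[:2] for a,b in zip(u.ravel(),v.ravel())])
    hp=(g-cv2.medianBlur(g.astype(np.uint8),9).astype(np.float32)).ravel()
    def model(q):
        x0,y0,th=q; a=np.array([-np.sin(th),np.cos(th)])
        return np.array([[x0,y0]+a*s for s in (.108,.036,-.036,-.108)])
    q=guess
    R=.028
    def sel(q,tol):
        M=model(q);D=np.linalg.norm(G[:,None]-M[None],axis=2);k=D.argmin(1);r=D.min(1)
        ok=(np.abs(r-R)<tol)&(hp>thr); return ok,k
    for tol in (.006,.004,.003,.003):
        ok,k=sel(q,tol);P=G[ok];kk=k[ok];w=np.sqrt(hp[ok])
        f=lambda z:w*(np.linalg.norm(P-model(z[:3])[kk],axis=1)-z[3])
        s=least_squares(f,list(q)+[R],loss='soft_l1',f_scale=.01);q=s.x[:3];
    return q,s.x[3],ok.sum(),model(q)
E
python3 - <<'E'
from h import *
from rig import optics
for cam in ("top","scene"):
    p=np.load(cam+".npz")["p"]; c=optics.camera_params(cam)
    for thr in (15,30):
        q,R,n,M=marks(p,c,[.634,.001,.13],thr=thr); print(cam,thr,q.round(4),R.round(4),n); print(M.round(4).tolist())
# edge-based weights: body-top rim centre with top cam via silhouettes
d=np.load("top.npz")["d"]; 
from rig import robot
print(robot.state()["orientation"].round(3))
for n,P in {'L':(.411,-.3257),'S':(.458,.3157),'s':(.412,.1325),'t':(.445,-.1166),'m1':(.646,.107),'m4':(.62,-.105)}.items():
    for sg in (1,-1):
        th=.13
        y=sg*np.array([np.cos(th),np.sin(th),0]);z=np.array([0,0,-1.]);Rm=np.stack([np.cross(y,z),y,z],1)
        for zz in (.025,.15):
            j=robot.ik([*P,zz],Rm); print(n,sg,zz,None if j is None else np.round(j,2))
E
```

```text
top 15 [0.638  0.0025 0.0698] 0.0277 235
[[0.6305, 0.1103], [0.6355, 0.0384], [0.6405, -0.0334], [0.6455, -0.1052]]
top 30 [0.6379 0.0025 0.0651] 0.0277 189
[[0.6309, 0.1103], [0.6356, 0.0385], [0.6403, -0.0334], [0.645, -0.1052]]
scene 15 [0.6392 0.0029 0.0628] 0.0276 195
[[0.6324, 0.1106], [0.6369, 0.0388], [0.6414, -0.0331], [0.646, -0.1049]]
scene 30 [0.6382 0.0028 0.0322] 0.0276 128
[[0.6347, 0.1107], [0.637, 0.0388], [0.6393, -0.0332], [0.6417, -0.1052]]
[[ 0.938  0.345  0.   ]
 [ 0.345 -0.938 -0.   ]
 [-0.     0.    -1.   ]]
L 1 0.025 [-0.92 -0.04 -0.46  1.16  0.    0.52]
L 1 0.15 [-0.92 -0.12 -0.3   1.39  0.    0.52]
L -1 0.025 [-0.92 -0.04 -0.46  1.16  0.   -2.62]
L -1 0.15 [-0.92 -0.12 -0.3   1.39  0.   -2.62]
S 1 0.025 [ 0.37  0.06 -0.36  1.16  0.    1.81]
S 1 0.15 [ 0.37 -0.03 -0.21  1.39  0.    1.81]
S -1 0.025 [ 0.37  0.06 -0.36  1.16  0.   -1.33]
S -1 0.15 [ 0.37 -0.03 -0.21  1.39  0.   -1.33]
s 1 0.025 [ 0.01 -0.35 -0.73  1.19  0.    1.45]
s 1 0.15 [ 0.01 -0.42 -0.55  1.44  0.    1.45]
s -1 0.025 [ 0.01 -0.35 -0.73  1.19  0.   -1.69]
s -1 0.15 [ 0.01 -0.42 -0.55  1.44  0.   -1.69]
t 1 0.025 [-0.54 -0.25 -0.65  1.18  0.    0.9 ]
t 1 0.15 [-0.54 -0.33 -0.48  1.42  0.    0.9 ]
t -1 0.025 [-0.54 -0.25 -0.65  1.18  0.   -2.24]
t -1 0.15 [-0.54 -0.33 -0.48  1.42  0.   -2.24]
m1 1 0.025 [-0.04  0.34 -0.03  1.19  0.    1.41]
m1 1 0.15 [-0.04  0.27  0.11  1.41  0.    1.41]
m1 -1 0.025 [-0.04  0.34 -0.03  1.19  0.   -1.74]
m1 -1 0.15 [-0.04  0.27  0.11  1.41  0.   -1.74]
m4 1 0.025 [-0.38  0.27 -0.12  1.18  0.    1.07]
m4 1 0.15 [-0.38  0.19  0.02  1.4   0.    1.07]
m4 -1 0.025 [-0.38  0.27 -0.12  1.18  0.   -2.08]
m4 -1 0.15 [-0.38  0.19  0.02  1.4   0.   -2.08]
```

```bash
python3 - <<'E'
from h import *
from rig import optics
for cam in ("top","scene"):
    p=np.load(cam+".npz")["p"]; c=optics.camera_params(cam)
    for thr in (15,30):
        q,R,n,M=marks(p,c,[.632,.002,-.13],thr=thr); print(cam,thr,q.round(4),R.round(4),n); print(M.round(4).tolist())
    # reproject
    im=cv2.resize(p[:,:,::-1].copy(),None,fx=1,fy=1)
    big=cv2.resize(im,None,fx=4,fy=4,interpolation=cv2.INTER_CUBIC)
    for m in M:
        for t in np.linspace(0,2*np.pi,60):
            u,v=pix(c,[m[0]+.0285*np.cos(t),m[1]+.0285*np.sin(t),.012]); cv2.circle(big,(int(4*u+2),int(4*v+2)),1,(0,0,255),-1)
        u,v=pix(c,[*m,.012]);cv2.circle(big,(int(4*u+2),int(4*v+2)),2,(0,255,0),-1)
    u,v=pix(c,[*M.mean(0),.012]);u,v=int(4*u),int(4*v)
    cv2.imwrite(f"pics/m_{cam}.png",big[v-200:v+200,u-390:u+390])
E
```

```text
top 15 [ 0.632   0.0026 -0.0954] 0.0277 637
[[0.6423, 0.1101], [0.6355, 0.0384], [0.6286, -0.0332], [0.6217, -0.1049]]
top 30 [ 0.632   0.0026 -0.0956] 0.0277 508
[[0.6424, 0.1101], [0.6355, 0.0384], [0.6286, -0.0332], [0.6217, -0.1049]]
scene 15 [ 0.6337  0.0029 -0.0954] 0.0276 508
[[0.644, 0.1104], [0.6372, 0.0387], [0.6303, -0.0329], [0.6234, -0.1046]]
scene 30 [ 0.6337  0.003  -0.0958] 0.0276 352
[[0.644, 0.1105], [0.6371, 0.0388], [0.6302, -0.0329], [0.6233, -0.1045]]
```

View pics/m_top.png

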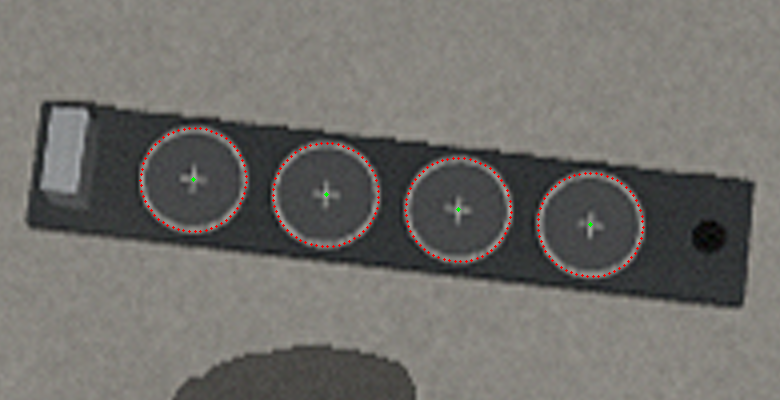

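View pics/m_scene.png

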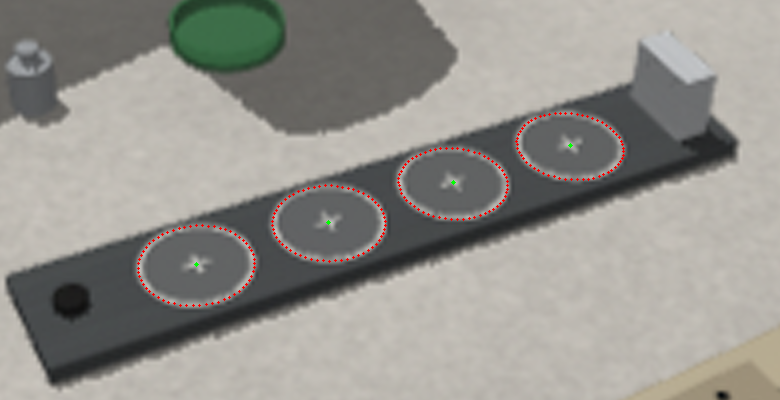

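The fitted rims and green centres sit on all four crosses in both views, from (195,180) to (590,225) in the top crop. The two cameras agree within 2 mm. Next I fit the weights' silhouettes in both cameras.

```bash
cat >> h.py <<'E'
from scipy.optimize import minimize
def silh(c,x,y,kind,z0,zb=0.,S=8,box=None):
    r,h,rk=W[kind];t=np.linspace(0,2*np.pi,72,endpoint=False)
    pts=[]
    for R,z in((r,max(z0,zb)),(r,zb+h),(rk,zb+h+.01)): pts.append([ (lambda q:q)(pix(c,[x+R*np.cos(a),y+R*np.sin(a),z])) for a in t])
    pts=np.array(pts)-np.array(box[:2])
    m=np.zeros((box[3]*S,box[2]*S),np.uint8)
    for P in (pts[:2].reshape(-1,2),pts[2], np.vstack([pts[2], [ (np.array(pix(c,[x+rk*np.cos(a),y+rk*np.sin(a),zb+h]))-np.array(box[:2])) for a in t]])):
        cv2.fillConvexPoly(m,cv2.convexHull(((P+.5)*S).astype(np.float32)).astype(np.int32),255)
    return cv2.resize(m,(box[2],box[3]),interpolation=cv2.INTER_AREA).astype(float)/255
def fitw(d,c,kind,g,z0,zb=0.):
    u,v=pix(c,[*g,zb+.03]);box=[int(u)-36,int(v)-36,72,72]
    box[0]=max(0,box[0]);box[1]=max(0,box[1])
    C=cloud(d,c);w=C[box[1]:box[1]+72,box[0]:box[0]+72]
    box[3],box[2]=w.shape[:2]
    M=((w[...,2]>z0)&(np.linalg.norm(w[...,:2]-np.array(g),axis=2)<W[kind][0]+.015)).astype(float)
    f=lambda q:np.abs(silh(c,q[0]/1000,q[1]/1000,kind,z0,zb,box=box)-M).sum()
    best=minimize(f,np.array(g)*1000,method='Nelder-Mead',options=dict(initial_simplex=np.array([[g[0]*1000+a,g[1]*1000+b] for a,b in((-3,-3),(4,0),(0,4))]),xatol=.05,fatol=.05))
    return best.x/1000,best.fun,M.sum()
E
python3 - <<'E'
from h import *
from rig import optics
for n,g in {'L':(.411,-.3257),'S':(.458,.3157),'s':(.412,.1325),'t':(.445,-.1166)}.items():
    for cam in("top","scene"):
        d=np.load(cam+".npz")["d"]; print(n,cam,*[np.round(a,4) for a in fitw(d,optics.camera_params(cam),n,g,.008)])
E
```

```text
L top [ 0.4096 -0.3256] 33.8863 640.0
L scene [ 0.4134 -0.3255] 43.8118 751.0
S top [0.4565 0.3167] 23.2784 432.0
S scene [0.4602 0.3156] 23.9216 294.0
s top [0.4108 0.1329] 15.2941 236.0
s scene [0.4148 0.1323] 18.1765 203.0
t top [ 0.4435 -0.1169] 12.9725 135.0
t scene [ 0.4472 -0.1173] 18.8157 155.0
```

```bash
cat > act.py <<'E'
from h import *
from rig import robot, optics, finder
TH=-.0955
y=np.array([np.cos(TH),np.sin(TH),0]);z=np.array([0,0,-1.]);RM=np.stack([np.cross(y,z),y,z],1)
MK=np.array([[.6432,.1103],[.6363,.0386],[.6294,-.0330],[.6226,-.1047]])
PK={'L':(.4115,-.3256),'S':(.4583,.3162),'s':(.4128,.1326),'t':(.4453,-.1171)}
GH={'L':.025,'S':.022,'s':.020,'t':.018}
def st(m):
    s=robot.state();print(m,round(s['time_s'],2),s['ee_pos'].round(4),'w',round(s['gripper_width'],4),'F',s['wrist_force'].round(1))
    return s
def pick(k):
    x,yy=PK[k];h=GH[k]
    robot.move_pose([x,yy,.17],RM)
    robot.set_gripper(min(.085,2*W[k][0]+.034))
    hit=robot.line_to([x,yy,h],v=.1,force_limit=10); st(f"down hit={hit}")
    if hit: return
    robot.set_gripper(0.,squeeze=60); st("closed")
    robot.line_to([x,yy,.17],v=.15); st("lifted")
def place(k,m):
    x,yy=MK[m-1];h=GH[k]
    robot.move_pose([x,yy,.17],RM)
    robot.line_to([x,yy,.012+h+.006],v=.12)
    st("above");hit=robot.line_to([x,yy,.012+h-.003],v=.02,force_limit=6); st(f"contact={hit}")
def release(k):
    robot.set_gripper(2*W[k][0]+.026);s=st("open");p=s['ee_pos']
    robot.line_to([p[0],p[1],.17],v=.15);st("up")
E
python3 - <<'E'
from act import *
pick('L')
E
```

```text
down hit=False 4.29 [ 0.4118 -0.326   0.0257] w 0.084 F [0.7 0.  0.1]
closed 4.72 [ 0.4115 -0.3258  0.0257] w 0.0487 F [-1.8  0.2  6.1]
lifted 5.83 [ 0.4111 -0.325   0.1686] w 0.0488 F [-0.5  0.7 -7.9]
```

```bash
python3 - <<'E'
from act import *
place('L',1)
p,d=optics.grab_frame("wrist"); cv2.imwrite("pics/w1.png",p[:,:,::-1])
p,d=optics.grab_frame("scene"); cv2.imwrite("pics/s1.png",cv2.resize(p[100:300,180:420,::-1],None,fx=3,fy=3,interpolation=cv2.INTER_CUBIC))
E
```

```text
above 8.83 [0.644  0.1103 0.0441] w 0.0488 F [-0.4  0.1 -7.7]
contact=True 9.2 [0.6438 0.1103 0.0377] w 0.0489 F [-0.7 -0.4  6. ]
```

View pics/s1.png

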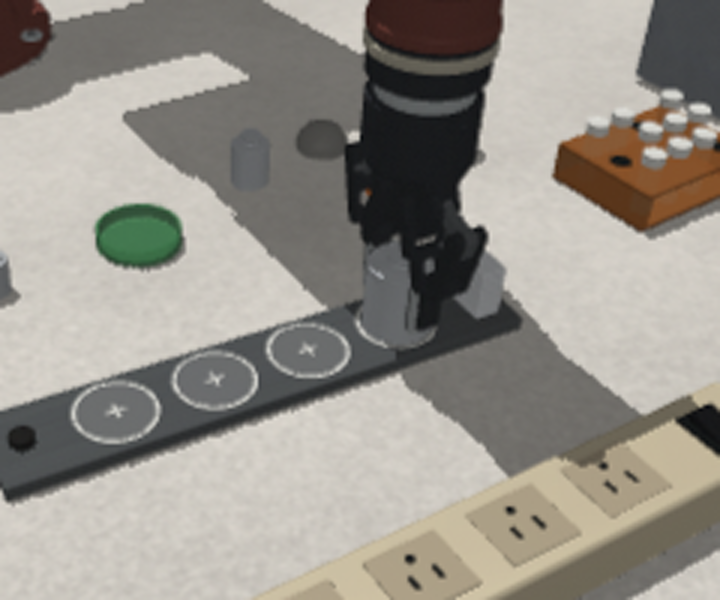

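View pics/w1.png

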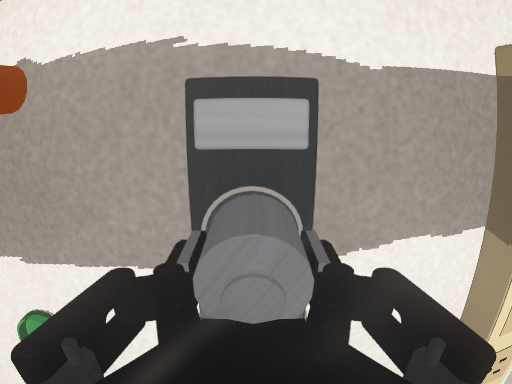

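The scene crop shows the largest weight on the mark beside the gauge block, with a thin even rim visible. In the wrist view the rim at (250,190) is also symmetric about it. I'll release it and measure.

```bash
cat >> act.py <<'E'
def check(ks,tag):
    for cam in("top","scene"):
        p,d=optics.grab_frame(cam);c=optics.camera_params(cam)
        for k,m in ks:
            off={'top':np.array([-.0008,-.0002]),'scene':np.array([.0008,.0002])}[cam]
            x,e,n=fitw(d,c,k,MK[m-1],.020,zb=.012); dx=x-(MK[m-1]+off)
            print(cam,k,'err rel mark mm',(dx*1000).round(1),'resid',round(e),n)
        s={'top':(90,200,140,400),'scene':(100,280,150,390)}[cam]
        cv2.imwrite(f"pics/{tag}_{cam}.png",cv2.resize(p[s[0]:s[1],s[2]:s[3],::-1],None,fx=3,fy=3,interpolation=cv2.INTER_CUBIC))
E
python3 - <<'E'
from act import *
release('L')
pick('S')
check([('L',1)],'c1')
E
```

```text
open 9.68 [0.642  0.1103 0.0353] w 0.0761 F [ 0.   0.3 -0.6]
up 10.73 [0.6414 0.1103 0.1687] w 0.0762 F [-0.   0.7 -0.4]
down hit=False 13.65 [0.4588 0.3164 0.0227] w 0.0761 F [ 0.1 -0.3  1. ]
closed 14.07 [0.4584 0.3163 0.0226] w 0.0404 F [-2.2 -0.8  6.3]
lifted 15.2 [0.4577 0.316  0.1687] w 0.0407 F [-0.1 -0.4 -5.4]
top L err rel mark mm [-0.5 -0.3] resid 26 556.0
scene L err rel mark mm [ 1.2 -0.3] resid 38 669.0
```

View pics/c1_top.png

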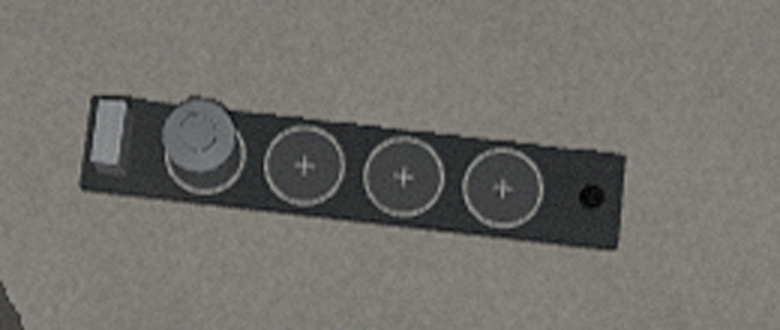

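View pics/c1_scene.png

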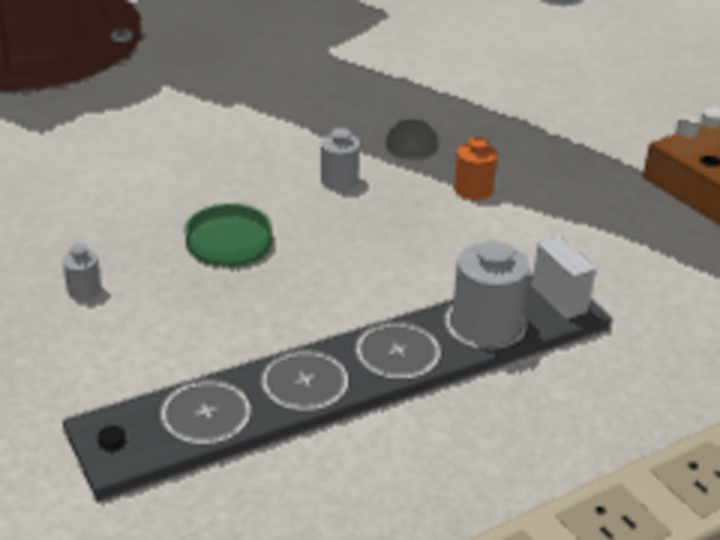

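The largest weight stands upright on mark_1, with a fitted error of about 1 mm in both views. The apparent shift at (200,135) in the top crop is parallax. I'll carry on with the others.

```bash
python3 - <<'E'
from act import *
place('S',2);release('S')
pick('s')
check([('L',1),('S',2)],'c2')
E
```

```text
above 17.78 [0.637  0.0385 0.0411] w 0.0406 F [ 0.7  0.1 -5.4]
contact=True 18.15 [0.6369 0.0385 0.0346] w 0.0407 F [-1.4  0.   5.3]
open 18.53 [0.6355 0.0387 0.0328] w 0.0677 F [-0.3  1.  -0.6]
up 19.6 [0.6349 0.0388 0.1687] w 0.0679 F [-0.6  0.3 -0.6]
down hit=False 22.43 [0.4133 0.1326 0.0206] w 0.0677 F [ 0.2 -0.1  0.3]
closed 22.83 [0.4132 0.1326 0.0205] w 0.0327 F [-0.1 -0.1  5.7]
lifted 23.98 [0.4122 0.1326 0.1689] w 0.0325 F [ 0.6 -0.3 -2.9]
top L err rel mark mm [-0.5 -0.3] resid 24 558.0
top S err rel mark mm [-0.5  0.5] resid 19 377.0
scene L err rel mark mm [ 1.7 -0.9] resid 40 670.0
scene S err rel mark mm [ 1.7 -0.4] resid 32 493.0
```

View pics/c2_scene.png

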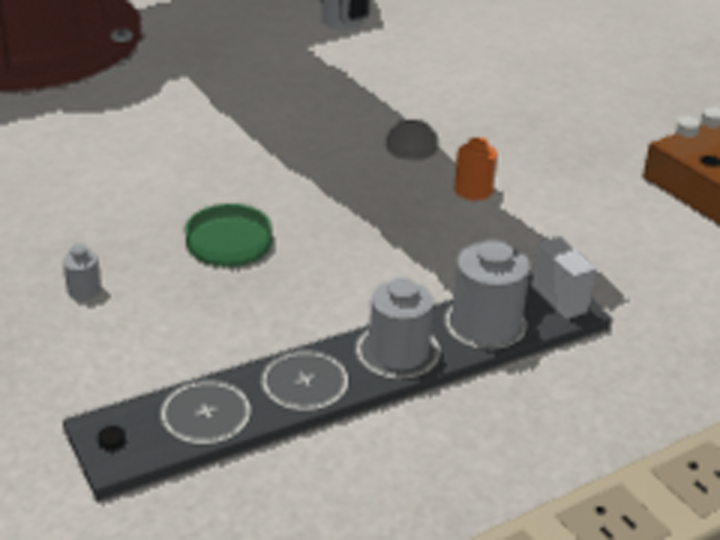

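The second largest is upright on mark_2 at (400,330). The second smallest is in the gripper.

```bash
python3 - <<'E'
from act import *
place('s',3);release('s')
pick('t');place('t',4);release('t')
robot.move_pose([.40,-.30,.25],RM)
check([('L',1),('S',2),('s',3),('t',4)],'c3')
d0=np.load("top.npz")['p'];p,_=optics.grab_frame("top")
for q in(d0,p):
    m=((q[...,1].astype(int)-q[...,0]>25)&(q[...,1].astype(int)-q[...,2]>10)); v,u=np.nonzero(m);print('dish px',u.mean().round(2),v.mean().round(2),m.sum())
st("end")
E
```

```text
above 26.39 [ 0.6301 -0.0332  0.0391] w 0.0326 F [-1.1  0.2 -1.4]
contact=True 26.76 [ 0.6299 -0.0331  0.0326] w 0.0326 F [0.6 0.5 4.1]
open 27.14 [ 0.6289 -0.0329  0.0312] w 0.0602 F [0.3 0.5 0.2]
up 28.22 [ 0.6283 -0.0327  0.1687] w 0.0597 F [-0.2  0.4  0.1]
down hit=False 30.93 [ 0.4457 -0.1173  0.0186] w 0.0599 F [ 0.3  0.8 -0.2]
closed 31.34 [ 0.4456 -0.1173  0.0185] w 0.024 F [-1.6  0.5  6.2]
lifted 32.51 [ 0.4448 -0.1168  0.1689] w 0.024 F [ 0.   0.3 -0.9]
above 34.52 [ 0.6233 -0.105   0.037 ] w 0.0242 F [ 0.1  0.1 -1.3]
contact=True 34.89 [ 0.6231 -0.1049  0.0306] w 0.0241 F [-0.2  0.9  5.9]
open 35.27 [ 0.6223 -0.1046  0.0294] w 0.052 F [0.2 0.2 0.3]
up 36.36 [ 0.6218 -0.1044  0.1687] w 0.0517 F [-0.6 -0.8 -0.8]
top L err rel mark mm [-0.5 -0.3] resid 22 560.0
top S err rel mark mm [-0.4  0.2] resid 21 376.0
top s err rel mark mm [-0.3  0.1] resid 16 241.0
top t err rel mark mm [-0.5 -0.2] resid 15 136.0
scene L err rel mark mm [ 1.2 -0.3] resid 41 667.0
scene S err rel mark mm [ 1.7 -0.4] resid 33 492.0
scene s err rel mark mm [0.9 0.5] resid 34 323.0
scene t err rel mark mm [ 1.2 -0.5] resid 19 207.0
dish px 254.09 234.03 844
dish px 254.03 233.97 841
end 37.68 [ 0.4007 -0.2993  0.2495] w 0.052 F [-0.4 -0.5  0.3]
```

View pics/c3_scene.png

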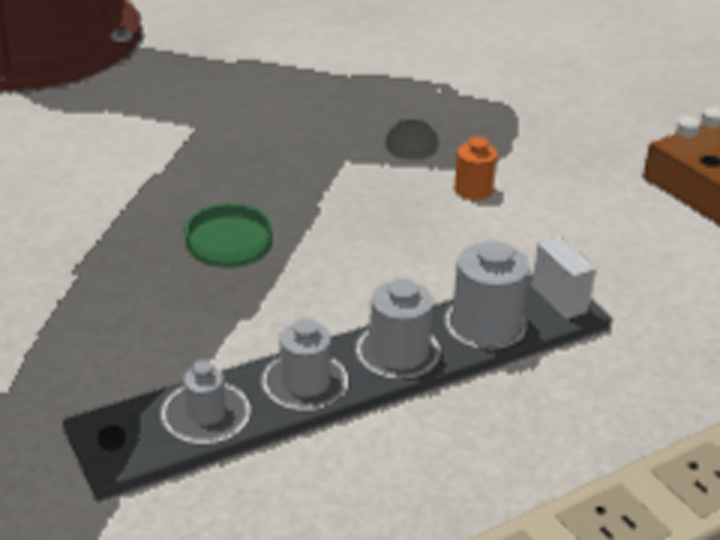

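View pics/c3_top.png

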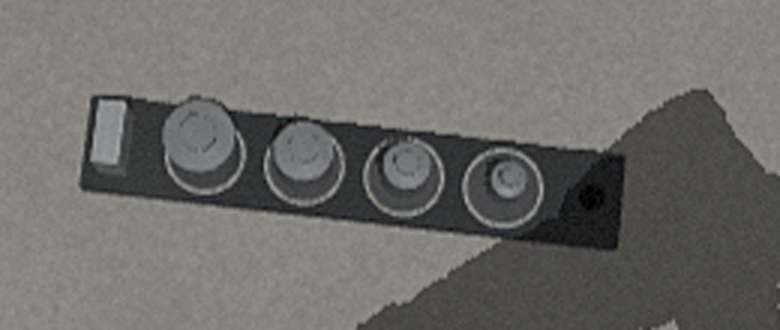

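The scene crop shows all four weights upright on the marks in descending order from the gauge block, from (490,300) to (205,395). The dish and the orange look-alike have not moved. I'm handing in.

```bash
python3 -c "
from rig import robot
print(robot.hand_in(), robot.state()['time_s'])"
```

```text
the job is handed in; nothing more can be done
the job is handed in; nothing more can be done
```

All four check weights stand upright on the rail marks in order of size. The largest is on mark_1, next to the gauge block at the left end, and the smallest is on mark_4. I handed the job in at about 38 s.

- **Placement:** the last silhouette fits put each weight within 0.6 mm of its mark centre in the top view and within 1.8 mm in the scene view. The two cameras disagree by 1–2 mm in x, which is within their stated calibration.
- **Other objects:** the petri dish centroid shifted by less than 0.1 px. The orange look-alike was not touched and stands where it did in the pictures.
- **Forces:** the wrist forces I printed between moves stayed under 8 N. No check failed.

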